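# Restock the paint-jar lane, oldest first

## Task

Restock the paint-jar lane of the bench rack so that the oldest jars get used first: slide the two old jars along the lane, without lifting them, until they stand together against the front stop, and only then take the two new jars from the wooden tray and stand them in the same lane behind the old ones. Finish by pushing the lane's wooden follower plate forward until the whole row is snug between it and the front stop, all four jars upright. Knock no jar over and leave the squat tins and everything else on the bench where they are.

Things in the scene. Friction and masses are not known exactly. Their poses are not given: they have to be found in the camera images.
- rack: Low open-topped plywood rack, fixed, 300 (x) x 138 mm; floor 12 mm. Origin: centre of underside; x runs along the lanes from front (robot's side) to open back; yaw within 0.2 rad. Two 60 mm wide lanes with 6 mm guides, 28 mm high above the lane floor: jars in the lane at y = +33 mm, squat tins at y = -33 mm. Front stop 10 mm thick, its top 48 mm above the bench. Left or right of centre.
- lane (a point): Point in the jar lane: on the inner face of the front stop, on the lane's centre line, at lane floor height (12 mm above the bench). Axes as the rack's: x towards the back along the lane. Four jars snug in the lane have their centres at about x = 24, 72, 120 and 168 mm here.
- follower (a joint): Upright wooden plate across the jar lane behind the jars, 15 mm thick, 54 wide, 94 tall. Slides along the lane, stays where left (2 N friction). Metres: 0 = fully back, its front face 245 mm behind the front stop; grows as it moves forward, at most 0.17; about 0.053 with four jars snug. Starts at 0 to 0.012. Behind it the lane is open, with room for closed fingers; the rack floor runs on 30 mm.
- follower_back (a point): Centre of the follower's rear face, where it can be pushed forward; 48 mm above the lane floor. Moves with the plate; same axes as the rack.
- tray: Shallow open wooden tray, fixed, 275 (x) x 170 mm, walls 7 mm thick and 32 mm high, floor 7 mm thick; origin: centre of its underside. It holds the two new jars and one squat tin in a row along x, in any order. It stands on the other side of the centre line from the rack.
- old_front: Paint jar: white plastic body 48 mm in diameter and 72 mm tall with a black lid 42 mm in diameter on it, 90 mm tall over all, about 0.22 kg, standing upright. Origin: centre of its underside, z up. All four jars are alike. Old stock: at the start the one nearer the front in the lane, standing 35 to 70 mm short of the front stop.
- old_rear: Paint jar: white plastic body 48 mm in diameter and 72 mm tall with a black lid 42 mm in diameter on it, 90 mm tall over all, about 0.22 kg, standing upright. Origin: centre of its underside, z up. All four jars are alike. Old stock: at the start the second one in the lane, a little behind the first; at least 35 mm free between it and the follower.
- new_a: Paint jar: white plastic body 48 mm in diameter and 72 mm tall with a black lid 42 mm in diameter on it, 90 mm tall over all, about 0.22 kg, standing upright. Origin: centre of its underside, z up. All four jars are alike. New stock, in the tray at the start. The order of the two new jars does not matter.
- new_b: Paint jar: white plastic body 48 mm in diameter and 72 mm tall with a black lid 42 mm in diameter on it, 90 mm tall over all, about 0.22 kg, standing upright. Origin: centre of its underside, z up. All four jars are alike. New stock, in the tray at the start.
- tray_tin: Squat plain metal tin, 56 mm in diameter and 28 mm tall, about 0.12 kg; origin: centre of its underside. Stays in the tray.
- lane_tin_a: Squat plain metal tin, 56 mm in diameter and 28 mm tall, about 0.12 kg; origin: centre of its underside. Stays in the rack's other lane.
- lane_tin_b: Squat plain metal tin, 56 mm in diameter and 28 mm tall, about 0.12 kg; origin: centre of its underside. Stays in the rack's other lane.
- glue: White glue bottle, 60 mm in diameter, 150 mm tall, a bystander at the left; origin: centre of its underside.
- offcut: Wooden offcut, 110 x 80 x 30 mm, a bystander at the right; origin: centre of its underside.
- tape: Roll of paper tape, 100 mm in diameter, 24 mm high, lying flat, a bystander at the right; origin: centre of its underside.
- cup: White ceramic cup, 76 mm in diameter, 85 mm tall, a bystander at the left; origin: centre of its underside.

How it is judged:
On the way, in this order (a step that is already met when the one before it is completed fails the run):
1. both old jars stand together at the front stop (first within 10 mm, second within 15 mm of touching), before any new jar is in the lane (x of old_front in the frame of lane between 0.01 and 0.034 m and y of old_front in the frame of lane between -0.012 and 0.012 m and z of old_front in the frame of lane between -0.006 and 0.006 m and angle between each of old_front, old_rear's own z axis and vertical below 0.12 rad and x of old_rear in the frame of lane between 0.055 and 0.087 m and y of old_rear in the frame of lane between -0.012 and 0.012 m and z of old_rear in the frame of lane between -0.006 and 0.006 m), for 0.2 s.
2. one new jar stands released in the lane behind the old ones (((x of new_a in the frame of lane between 0.1 and 0.225 m and y of new_a in the frame of lane between -0.012 and 0.012 m and z of new_a in the frame of lane between -0.006 and 0.006 m and angle between new_a's own z axis and vertical below 0.12 rad and linear speed of new_a below 0.03 m/s and contact force between new_a and the fingers below 0.3 N) or (x of new_b in the frame of lane between 0.1 and 0.225 m and y of new_b in the frame of lane between -0.012 and 0.012 m and z of new_b in the frame of lane between -0.006 and 0.006 m and angle between new_b's own z axis and vertical below 0.12 rad and linear speed of new_b below 0.03 m/s and contact force between new_b and the fingers below 0.3 N))), for 0.2 s.
3. both new jars stand released in the lane behind the old ones (x of new_a in the frame of lane between 0.1 and 0.225 m and y of new_a in the frame of lane between -0.012 and 0.012 m and z of new_a in the frame of lane between -0.006 and 0.006 m and angle between each of new_a, new_b's own z axis and vertical below 0.12 rad and linear speed of each of new_a, new_b below 0.03 m/s and contact force between each of new_a, new_b and the fingers below 0.3 N and x of new_b in the frame of lane between 0.1 and 0.225 m and y of new_b in the frame of lane between -0.012 and 0.012 m and z of new_b in the frame of lane between -0.006 and 0.006 m), for 0.2 s.
4. the follower is pushed up against the row (less than 10 mm of slack in all) (value of joint follower above 0.043 m), for 0.1 s.
At the end, for the whole second after the job is handed in: All four jars upright on the jar lane's floor, at rest: the old ones in front (first within 10 mm, second within 15 mm of its touching place at the front stop), the new ones behind in either order, the follower pushed up so that the whole row has less than 10 mm of slack (all of step 1 and x of new_a in the frame of lane between 0.1 and 0.185 m and y of new_a in the frame of lane between -0.012 and 0.012 m and z of new_a in the frame of lane between -0.006 and 0.006 m and angle between each of new_a, new_b's own z axis and vertical below 0.12 rad and x of new_b in the frame of lane between 0.1 and 0.185 m and y of new_b in the frame of lane between -0.012 and 0.012 m and z of new_b in the frame of lane between -0.006 and 0.006 m and value of joint follower above 0.043 m and linear speed of each of old_front, old_rear, new_a, new_b below 0.02 m/s).
It fails at once if an old jar is lifted off the lane floor (15 mm) (z of any of old_front, old_rear in the frame of lane above 0.015 m).
It fails at once if a jar is knocked over (tipped by more than 0.6 rad) (angle between any of old_front, old_rear, new_a, new_b's own z axis and vertical above 0.6 rad).
It fails at once if a new jar enters the lane (standing low in it) while the old rear jar is not yet forward (x of old_rear in the frame of lane above 0.1 m and ((x of new_a in the frame of lane between 0 and 0.3 m and y of new_a in the frame of lane between -0.012 and 0.012 m and z of new_a in the frame of lane between -0.006 and 0.006 m and angle between new_a's own z axis and vertical below 0.12 rad) or (x of new_b in the frame of lane between 0 and 0.3 m and y of new_b in the frame of lane between -0.012 and 0.012 m and z of new_b in the frame of lane between -0.006 and 0.006 m and angle between new_b's own z axis and vertical below 0.12 rad))).
It fails at once if a tin or another bystander is moved by more than 30 mm (distance of any of lane_tin_a, lane_tin_b, tray_tin, glue, offcut, tape, cup from where it was at the start of the episode above 0.03 m).
It also fails if it takes over 72 s, if anything falls off the work surface, if the arm or the gripper's body presses on something with over 40 N, if the wrist force passes 120 N, or if a joint passes its speed limit or range.

## Robot

A 6-joint arm with a two-finger parallel gripper is mounted at the origin on the work surface. World frame = base frame: x ahead of the robot, y to its left, z up, the work surface at z = 0. Lengths are in m, angles in rad, forces in N, time in s.
With the tool pointing down it reaches from about 0.35 to 0.775 m from the base axis. Payload 5.5 kg.
Tool frame: the origin (TCP) lies between the finger pads; the fingertips stand 22 mm ahead of it and the grasp point (between the pads) lies 3 mm ahead of it; z points along the fingers, y is the line along which they close (so a half turn about z gives the same grasp; the last joint's range is limited). The gripper opens to 85 mm and grips with 20 to 120 N. Pads are 22 mm wide; open, the fingers measure 114 mm over their backs; the gripper's body (76 mm by 85 mm) begins 54 mm behind the grasp point. The pads swing forward as they close: fully open they stand 13 mm farther back than shut.
Start: joints at [-1.382, 0.313, 0.046, 1.304, 0, 1.431], TCP at [0.186, -0.544, 0.253] pointing down, gripper open.
Joint ranges: [-2.76, 2.76], [-0.86, 1.69], [-1.03, 1.26], [-2.2, 2.34], [-1.47, 1.5], [-3.14, 3.14]. Speed limits (rad/s): [2.57, 2.57, 3.14, 3.14, 3.14, 3.14].

## Interface

Orientations are given as a unit quaternion [w, x, y, z].
In Python, from workcell import env gives the robot as it stands.
- The arm moves only by the shell command python3 nudge.py 'ROWS' [OPENING] [FORCE]. ROWS is a JSON list of rows, 1 to 8 of them, each of 6 numbers: dx, dy, dz in m, then a rotation vector rx, ry, rz in rad; each row is the pose to reach, as a shift and turn from the pose commanded when the command began, along the tool's axes at that moment; what a row does not reach only later rows make up. A row lasts 1/8 s, in which the tool goes at most 0.0625 m and 0.188 rad, less where a joint would pass 70% of its speed; a pose out of reach is approached as far as the arm can. OPENING is the finger opening in m, set as the command begins (- or left out keeps the last). The fingers move at their own pace and stop on an object; FORCE is the grip in N (left out, the last holds). Time passes only in rows, so rows that do not move let the fingers close. It prints the time, the measured TCP pose, the force, the opening and the grip force at its end.
- env.get_state(): the state, without advancing time (a new reading comes with each control period).
- env.read_camera(name): name is "side" or "top" or "wrist"; returns a dict with "image" (400x640x3 uint8, red, green, blue), "K" (3x3 intrinsics, pixels), "D" ([k1, k2, p1, p2, k3] as OpenCV has them; the pictures are not rectified), "R" (3x3) and "t" (3): a world point X has camera coordinates R X + t. Camera axes: x right, y down, z forward; pixel columns grow to the right and rows downward; lengths in m; the calibration is good to about 2 mm. A picture is of the moment at which its call begins. There is no depth.
- env.hand_in(): hands the job in; it is judged then, once.
The state is a dict: "clock": time; "joint_pos": joint angles; "qvel": joint speeds; "tau": joint torques, N m; "tcp_pos": TCP position; "orientation": TCP orientation; "wrist_force": force on the tool from outside, world axes, zero at the start; "ft_torque": the same for the moment, N m; "finger_gap": finger opening in m; "grip_force": force on a finger pad.
Only numpy, scipy, OpenCV 4.12 (cv2) and the standard library are available. Lean on these libraries where they do the work, as an engineer would, in place of code of your own. Each camera call takes 0.05 s, during which the arm holds its last target. There are 200 camera calls.

## Working session

There is one attempt and no reset: what is moved stays moved. The work goes in short steps, Python scripts to look and compute and a shell command to move; the robot and the scene stay as the last step left them, time stands still between calls to the robot, and variables do not carry over. Pictures are saved under pics/ and viewed, at most 10 in all, crops included, and the job is handed in when it is done.

```bash
ls; mkdir -p pics; python3 - <<'E'
from workcell import env
import cv2,numpy as np
s=env.get_state(); print(s['clock'],s['tcp_pos'],s['orientation'])
for n in("top","side"):
    c=env.read_camera(n); cv2.imwrite(f"pics/{n}0.png",c["image"][:,:,::-1]); print(n,c["K"],c["D"],c["R"],c["t"])
E
```

```text
nudge.py
pics
workcell.py
0.0 [ 0.18555467 -0.54373312  0.25239826] [-9.25573233e-04  9.86519674e-01  1.63640076e-01 -3.34030253e-05]
top [[392.61778658   0.         311.25624645]
 [  0.         392.61778658 198.48919636]
 [  0.           0.           1.        ]] [0.0144194 0.        0.        0.        0.       ] [[ 0.08529076 -0.99635556  0.00104018]
 [-0.97363539 -0.08356744 -0.21225128]
 [ 0.21156466  0.01709032 -0.97721457]] [-0.032653    0.50546564  1.13764543]
side [[480.90800173   0.         317.32891254]
 [  0.         480.90800173 198.55508227]
 [  0.           0.           1.        ]] [-0.07514625  0.          0.          0.          0.        ] [[-0.86242288 -0.5056579   0.0231704 ]
 [-0.30045853  0.47453388 -0.8273707 ]
 [ 0.40737139 -0.72050516 -0.5611781 ]] [0.43852351 0.21454335 1.41767875]
```
View pics/top0.png

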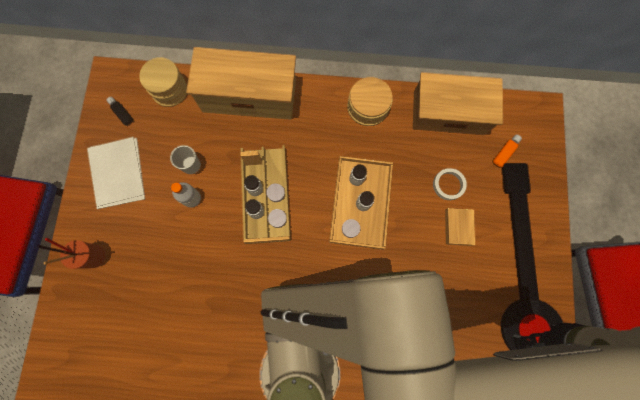

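View pics/side0.png

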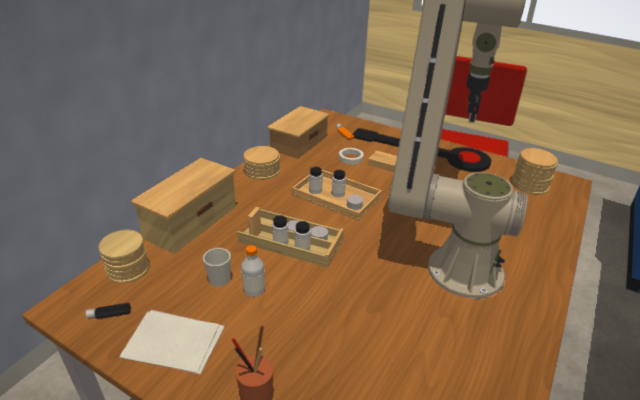

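The top view shows the rack around (265,195) with jar lids at (253,184) and (254,207), and the follower at (252,156). The tray is around (362,202), with lids at (359,173) and (367,199) and a tin at (351,228). In the side view the lids are at (280,222), (303,229), (316,173) and (340,176).

```bash
cat > h.py <<'E'
import cv2,numpy as np
from workcell import env
def ray(c,uv):
    n=cv2.undistortPoints(np.float64([[uv]]),c["K"],np.float64(c["D"]))[0,0]
    R=np.array(c["R"]); d=R.T@np.array([*n,1]); return -R.T@np.array(c["t"]), d/np.linalg.norm(d)
def plane(c,uv,z):
    o,d=ray(c,uv); return o+d*(z-o[2])/d[2]
def tri(c1,u1,c2,u2):
    (o1,d1),(o2,d2)=ray(c1,u1),ray(c2,u2)
    s=np.linalg.lstsq(np.c_[d1,-d2],o2-o1,rcond=None)[0]
    p,q=o1+s[0]*d1,o2+s[1]*d2
    return (p+q)/2,np.linalg.norm(p-q)
def proj(c,X):
    return cv2.projectPoints(np.float64([X]),cv2.Rodrigues(np.array(c["R"]))[0],np.array(c["t"]),c["K"],np.float64(c["D"]))[0].reshape(-1,2)[0]
def dark(c,box,th=60,amin=60):
    x0,y0,x1,y1=box
    m=(c["image"][y0:y1,x0:x1].max(2)<th).astype(np.uint8)
    n,l,st,ce=cv2.connectedComponentsWithStats(m)
    return [(ce[i]+[x0,y0],st[i]) for i in range(1,n) if st[i,4]>=amin]
E
python3 - <<'E'
from h import *
t=env.read_camera("top"); s=env.read_camera("side")
for n,c,b in(("top",t,(230,140,400,255)),("side",s,(230,155,390,265))):
    for ce,st in dark(c,b,45,30): print(n,ce.round(1),st)
im=t["image"][140:255,230:400,::-1]; cv2.imwrite("pics/topc.png",cv2.resize(im,None,fx=4.7,fy=4.7,interpolation=cv2.INTER_CUBIC))
im=s["image"][155:268,232:392,::-1]; cv2.imwrite("pics/sidec.png",cv2.resize(im,None,fx=5,fy=5,interpolation=cv2.INTER_CUBIC))
E
```

```text
side [315.4 171.4] [81 13 10  8 66]
side [338.9 174.5] [104  16  10   8  66]
side [279.6 221.4] [ 44  62  12  10 105]
side [302.2 227.1] [ 67  67  12  11 108]
```

View pics/topc.png

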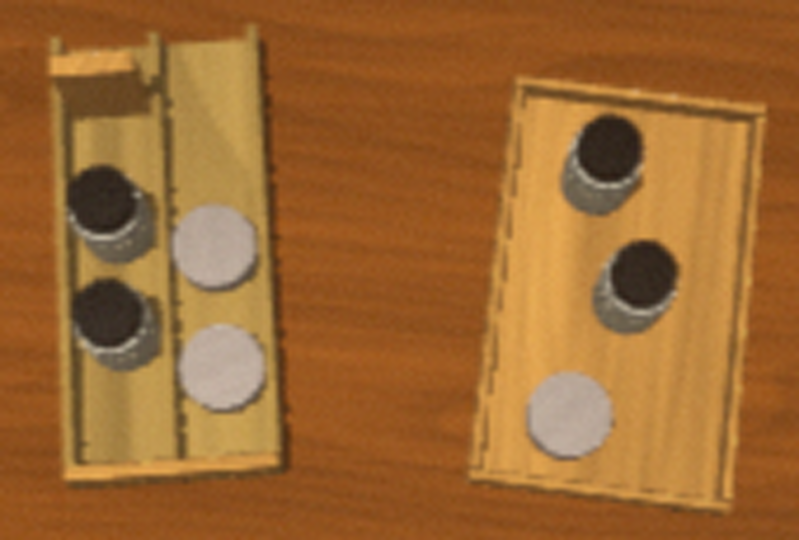

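View pics/sidec.png

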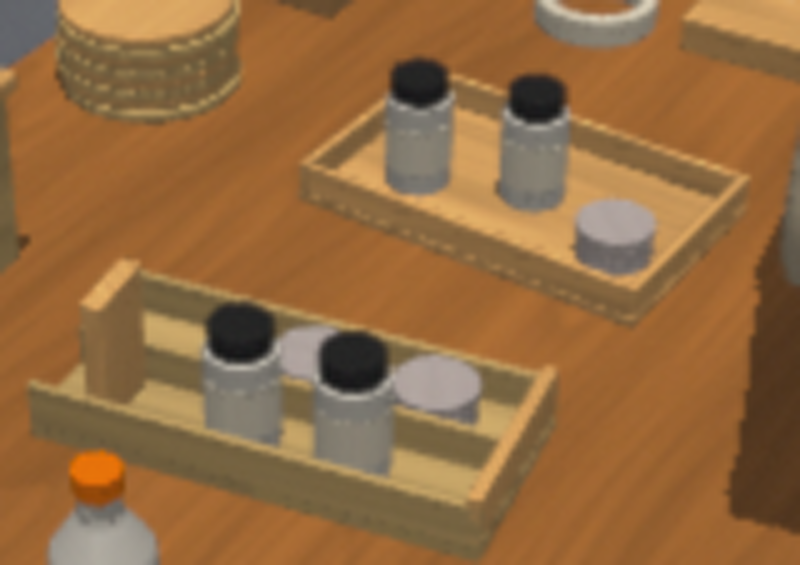

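Crops: jars, follower, front stop (top-crop edge from (68,467) to (280,453)) and guides are all clear. Next I triangulate the lids and the rack edges.

```bash
python3 - <<'E'
from h import *
t=env.read_camera("top"); s=env.read_camera("side")
m=lambda x,y:(x/4.7+230-.4,y/4.7+140-.4)
k=lambda x,y:(x/5+232-.4,y/5+155-.4)
for ce,st in dark(t,(230,140,400,255),62,30): print("top",ce.round(1),st, plane(t,ce,.095).round(3))
for n,a,b in(("rear",m(104,200),(279.6,221.4)),("front",m(109,313),(302.2,227.1)),("nfar",m(609,149),(315.4,171.4)),("nnear",m(643,274),(338.9,174.5)),
 ("stopR",m(284,468),k(556,372)),("stopL",m(65,481),k(487,508)),("follL",m(50,58),k(84,300)),("backR guide",m(256,28),k(140,270))):
    p,e=tri(t,a,s,b); print(n,p.round(3),round(e,4))
f=lambda *a:plane(t,m(*a),.04).round(3)
print("guides L",f(52,42),f(64,470),"R",f(256,30),f(277,455))
print("stop z48",[plane(t,m(*a),.048).round(3) for a in((68,467),(280,453),(65,481),(284,468))])
c=env.read_camera("wrist"); X=env.get_state(); o=-np.array(c["R"]).T@c["t"]; print(c["K"][0],np.array(c["D"]).round(3),(o-X["tcp_pos"]).round(3),np.array(c["R"]).round(2).tolist())
E
```

```text
top [359.3 171.3] [123  25  13  13 130] [ 0.592 -0.125  0.095]
top [251.3 182.1] [ 15  36  14  13 138] [0.532 0.191 0.095]
top [366.3 198. ] [130  52  13  13 128] [ 0.513 -0.151  0.095]
top [252.5 205.9] [ 16  60  14  13 133] [0.461 0.179 0.095]
rear [0.532 0.19  0.092] 0.0011
front [0.46  0.178 0.092] 0.0018
nfar [ 0.594 -0.126  0.088] 0.0016
nnear [ 0.514 -0.152  0.088] 0.0024
stopR [0.379 0.064 0.043] 0.0008
stopL [0.356 0.2   0.044] 0.0059
follL [0.616 0.231 0.11 ] 0.0013
backR guide [0.67 0.11 0.04] 0.0061
guides L [0.651 0.247 0.04 ] [0.366 0.204 0.04 ] R [0.672 0.111 0.04 ] [0.387 0.069 0.04 ]
stop z48 [array([0.368, 0.2  , 0.048]), array([0.388, 0.067, 0.048]), array([0.359, 0.201, 0.048]), array([0.379, 0.063, 0.048])]
[357.4816725    0.         317.69815046] [-0.008  0.     0.     0.     0.   ] [0.061 0.022 0.122] [[0.32, -0.95, 0.0], [-0.91, -0.31, 0.26], [-0.25, -0.08, -0.97]]
```

```bash
cat >> h.py <<'E'
from scipy.spatial.transform import Rotation as Rn
U=np.array([.989,.1474]);V=np.array([-.1474,.989]);L=np.array([.3735,.166])
def lane(x,y=0): return L+U*x+V*y
def tolane(p): d=np.array(p[:2])-L; return np.array([d@U,d@V])
def to(xy,z,yaw=.148):
    s=env.get_state(); q=s["orientation"]; R=Rn.from_quat([*q[1:],q[0]])
    T=Rn.from_euler("z",yaw)*Rn.from_euler("x",np.pi)
    print("t",round(s["clock"],2),"lane",tolane(s["tcp_pos"]).round(4),"rows:",R.inv().apply(np.array([*xy,z])-s["tcp_pos"]).round(4),(R.inv()*T).as_rotvec().round(3))
E
python3 nudge.py '[[0.04,-0.04,0,0,0,0.18],[0.614,-0.5735,0,0,0,0.18],[0.614,-0.5735,0,0,0,0.18],[0.614,-0.5735,0,0,0,0.18],[0.614,-0.5735,0,0,0,0.18],[0.614,-0.5735,0,0,0,0.18],[0.614,-0.5735,0,0,0,0.18],[0.614,-0.5735,0,0,0,0.18]]' 0 40
python3 -c "
from h import *
to(lane(.211),.2)"
```

```text
clock: 1.35
tcp_pos: [0.4185, -0.1063, 0.2537]
orientation: [0.0, 0.997, 0.074, 0.001]
wrist_force: [1.2, -0.6, 0.2]
finger_gap: 0.0005
grip_force: 0.0
t 1.35 lane [ 0.0044 -0.2759] rows: [ 0.2067 -0.2759  0.0537] [ 0.001 -0.001  0.001]
```

```bash
python3 nudge.py '[[0.207,-0.276,0.02,0,0,0],[0.207,-0.276,0.02,0,0,0],[0.207,-0.276,0.02,0,0,0],[0.207,-0.276,0.02,0,0,0],[0.207,-0.276,0.02,0,0,0],[0.207,-0.276,0.02,0,0,0],[0.207,-0.276,0.02,0,0,0]]'
python3 -c "
from h import *
to(lane(.211),.064)
c=env.read_camera('wrist'); cv2.imwrite('pics/w1.png',c['image'][:,:,::-1])
for x,z in((0,.048),(.184,.084),(.24,.106)): print(x,proj(c,[*lane(x),z]).round(0))
p=env.get_state()['tcp_pos']; print('tip',proj(c,[p[0],p[1],p[2]-.022]))
"
```

```text
clock: 2.22
tcp_pos: [0.5841, 0.1846, 0.2322]
orientation: [-0.005, 0.996, 0.086, -0.001]
wrist_force: [-0.4, -0.3, 0.2]
finger_gap: 0.0003
grip_force: 0.0
t 2.23 lane [ 0.2111 -0.0126] rows: [ 0.0004 -0.011   0.1683] [-0.009  0.001  0.024]
0 [303. 386.]
0.184 [304. 228.]
0.24 [303. 162.]
tip [321.73794622 265.09848111]
```

View pics/w1.png

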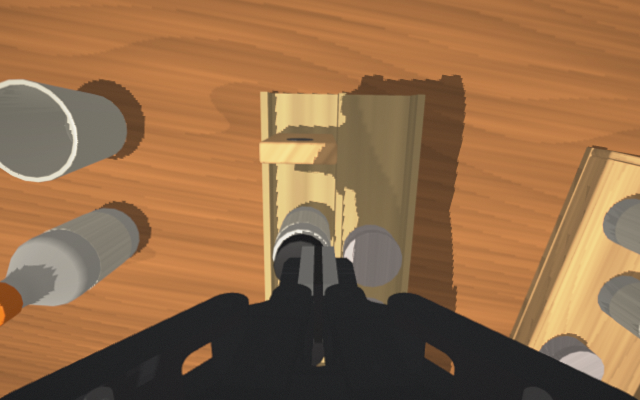

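The wrist view shows the follower top edge at rows 141–163 (columns 260–336), the rear jar just behind the fingertips, and a clear gap between them at about row 200. I'll descend into that gap.

```bash
python3 nudge.py '[[0,-0.012,0.03,-0.009,0,0.024],[0,-0.012,0.09,-0.009,0,0.024],[0,-0.012,0.15,-0.009,0,0.024],[0,-0.012,0.168,-0.009,0,0.024],[0,-0.012,0.168,-0.009,0,0.024]]'
python3 -c "
from h import *
to(lane(.107),.064)"
```

```text
clock: 2.9
tcp_pos: [0.5815, 0.1816, 0.064]
orientation: [-0.005, 0.997, 0.083, -0.003]
wrist_force: [-0.4, 0.3, 0.4]
finger_gap: 0.0003
grip_force: 0.0
t 2.9 lane [ 0.208  -0.0152] rows: [-0.1008 -0.0171  0.0007] [-0.011  0.005  0.019]
```

```bash
python3 nudge.py '[[0.002,-0.016,0,-0.01,0.005,0.019],[0.002,-0.016,0,-0.01,0.005,0.019],[0.002,-0.016,0,-0.01,0.005,0.019]]'
python3 -c "
from h import *
print(np.round(env.get_state()['joint_pos'],3))
to(lane(.107),.064)"
```

```text
clock: 3.28
tcp_pos: [0.586, 0.186, 0.0669]
orientation: [-0.006, 0.996, 0.086, 0.003]
wrist_force: [0.1, 0.1, 0.6]
finger_gap: -0.0002
grip_force: 0.0
[ 0.172  0.496 -0.154  0.914  0.012  3.141]
t 3.27 lane [ 0.2131 -0.0115] rows: [-0.1058 -0.0141  0.0024] [-0.012 -0.007  0.025]
```

Joint 6 is at its limit, so I'll lift and turn the tool by half a turn, which gives the same grasp with j6 near 0.

```bash
python3 nudge.py '[[0,0,-0.05,0,0,-0.1],[0,0,-0.1,0,0,-0.28],[0,-0.012,-0.1,0,0,-0.46],[0,-0.012,-0.1,0,0,-0.64],[0,-0.012,-0.1,0,0,-0.82],[0,-0.012,-0.1,0,0,-1.0],[0,-0.012,-0.1,0,0,-1.18],[0,-0.012,-0.1,0,0,-1.36]]' | head -2
python3 nudge.py '[[0,0,0,0,0,-0.18],[0,0,0,0,0,-0.36],[0,0,0,0,0,-0.54],[0,0,0,0,0,-0.72],[0,0,0,0,0,-0.9],[0,0,0,0,0,-1.08],[0,0,0,0,0,-1.26],[0,0,0,0,0,-1.44]]' |head -2
python3 -c "
from h import *
print(np.round(env.get_state()['joint_pos'],3))
to(lane(.211),.064,.148+np.pi)"
```

```text
clock: 4.28
tcp_pos: [0.583, 0.1966, 0.1663]
clock: 5.28
tcp_pos: [0.583, 0.1966, 0.1663]
[ 0.189  0.422 -0.011  1.133  0.012  0.352]
t 5.28 lane [ 0.2117 -0.0006] rows: [ 0.001  -0.0009  0.1023] [ 0.013  0.003 -0.311]
```

```bash
python3 nudge.py '[[0,0,0.02,0.013,0,-0.15],[0,0,0.04,0.013,0.003,-0.311],[0,0,0.1,0.013,0.003,-0.311],[0,0,0.102,0.013,0.003,-0.311]]' |head -2
python3 -c "
from h import *
to(lane(.107),.064,.148+np.pi)"
```

```text
clock: 5.78
tcp_pos: [0.5792, 0.197, 0.0599]
t 5.78 lane [0.208  0.0004] rows: [ 0.1011 -0.001  -0.0031] [-0.001 -0.01  -0.006]
```

```bash
python3 nudge.py '[[0.008,0,-0.004,0,0,0],[0.018,0,-0.004,0,0,0],[0.028,0,-0.004,0,0,0],[0.038,0,-0.004,0,0,0],[0.048,0,-0.004,0,0,0],[0.058,0,-0.004,0,0,0],[0.068,0,-0.004,0,0,0],[0.077,0,-0.004,0,0,0]]'
python3 nudge.py '[[0.006,0,0,0,0,0],[0.011,0,0,0,0,0],[0.015,0,0,0,0,0],[0.018,0,0,0,0,0]]'
python3 -c "
from h import *
to(lane(.107),.064,.148+np.pi)"
```

```text
clock: 6.78
tcp_pos: [0.5065, 0.1868, 0.0679]
orientation: [-0.0, -0.071, 0.997, -0.0]
wrist_force: [3.5, 0.6, 2.7]
finger_gap: -0.0002
grip_force: 1.8
clock: 7.28
tcp_pos: [0.4889, 0.1843, 0.0677]
orientation: [-0.0, -0.071, 0.997, -0.0]
wrist_force: [2.6, 0.2, 2.1]
finger_gap: 0.0001
grip_force: 1.7
t 7.28 lane [0.1168 0.0011] rows: [ 0.0099 -0.0011  0.0037] [-0.    -0.001 -0.006]
```

```bash
python3 nudge.py '[[0.003,0,0,0,0,0],[0.006,0,0,0,0,0],[0.009,0,0,0,0,0],[0.011,0,0,0,0,0],[0.011,0,0,0,0,0]]'
python3 -c "
from h import *
to(lane(.107),.064,.148+np.pi)
t=env.read_camera('side')
for ce,st in dark(t,(230,155,390,265),45,30): print('side',ce.round(1), tolane(plane(t,ce,.09)).round(4))
cv2.imwrite('pics/s2.png',cv2.resize(t['image'][155:268,232:392,::-1],None,fx=5,fy=5))
"
```

```text
clock: 7.9
tcp_pos: [0.4792, 0.1829, 0.068]
orientation: [0.001, -0.071, 0.997, -0.0]
wrist_force: [6.0, 1.5, -0.5]
finger_gap: 0.0001
grip_force: 2.9
t 7.9 lane [0.107  0.0012] rows: [ 0.     -0.0012  0.004 ] [-0.     0.001 -0.006]
side [315.2 171.3] [ 0.1732 -0.3182]
side [338.8 174.5] [ 0.0896 -0.3319]
side [298.1 213.9] [ 0.1253 -0.0601]
side [322.2 232. ] [ 0.0242 -0.0058]
```

View pics/s2.png

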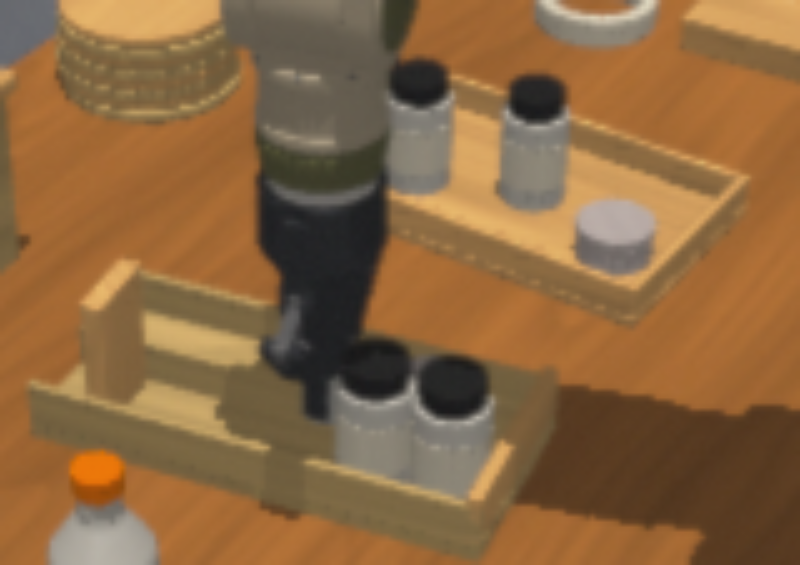

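Both old jars are snug at the stop: front lid at lane x = 0.024, and the side crop shows the jars touching at (375,365) and (453,385). Now back off, rise and go over the nearer new jar.

```bash
python3 nudge.py '[[-0.012,0,0,0,0,0],[-0.012,0,-0.06,0,0,0],[-0.012,0,-0.12,0,0,0],[-0.012,0,-0.15,0,0,0]]' | head -2
python3 -c "
from h import *
to((.513,-.1515),.2,.148+np.pi)"
```

```text
clock: 8.45
tcp_pos: [0.4905, 0.1846, 0.2204]
t 8.45 lane [0.1184 0.0011] rows: [ 0.0253 -0.3359  0.0205] [-0.     0.    -0.006]
```

```bash
python3 nudge.py '[[0.025,-0.336,0.02,0,0,0],[0.025,-0.336,0.02,0,0,0],[0.025,-0.336,0.02,0,0,0],[0.025,-0.336,0.02,0,0,0],[0.025,-0.336,0.02,0,0,0],[0.025,-0.336,0.02,0,0,0],[0.025,-0.336,0.02,0,0,0]]' 0.075 40 | head -2
python3 -c "
from h import *
c=env.read_camera('wrist'); cv2.imwrite('pics/w3.png',c['image'][:,:,::-1])
print(proj(c,[.513,-.1515,.097]),proj(c,[.593,-.1255,.097]))
to((.513,-.1515),.064,.148+np.pi)
t=env.read_camera('top');s=env.read_camera('side')
for n,b in((t,(330,140,400,255)),(s,(300,155,390,190))):
  for ce,st in dark(n,b,62,30): print(ce,plane(n,ce,.09))
"
```

```text
clock: 9.32
tcp_pos: [0.512, -0.1532, 0.1966]
[318.99629914 218.03038716] [339.69040803 330.05844088]
t 9.38 lane [ 0.0901 -0.3348] rows: [-0.0015 -0.      0.1328] [ 0.002 -0.004 -0.008]
[315.47297297 171.2027027 ] [ 0.59136637 -0.1242854   0.09      ]
[338.57692308 174.6025641 ] [ 0.51145161 -0.14797704  0.09      ]
```

View pics/w3.png

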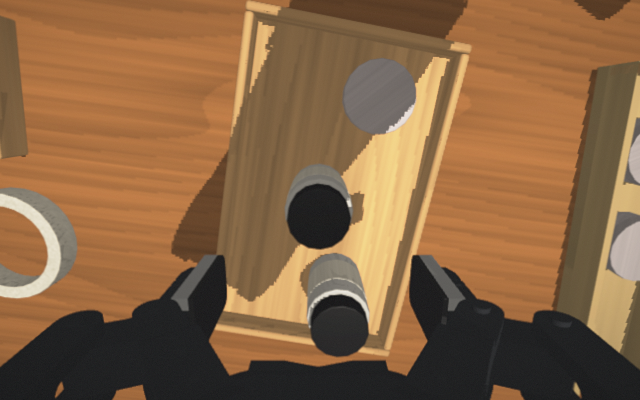

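Lids appear at (319,216) and (340,331), matching the predictions within 2 px, and the fingers straddle the near jar. Descend and grasp.

```bash
python3 nudge.py '[[-0.001,0,0.05,0,0,-0.008],[-0.001,0,0.1,0,0,-0.008],[-0.001,0,0.13,0,0,-0.008],[-0.001,0,0.134,0,0,-0.008],[-0.001,0,0.134,0,0,-0.008]]' | head -2
python3 nudge.py '[[0,0,0,0,0,0],[0,0,0,0,0,0],[0,0,0,0,0,0],[0,0,0,0,0,0],[0,0,0,0,0,0],[0,0,0,0,0,0]]' 0.02 40
```

```text
clock: 10.1
tcp_pos: [0.5144, -0.1509, 0.0647]
clock: 10.85
tcp_pos: [0.515, -0.152, 0.0657]
orientation: [0.001, -0.075, 0.997, -0.001]
wrist_force: [-0.5, 1.0, 5.9]
finger_gap: 0.0473
grip_force: 40.5
```

```bash
python3 nudge.py '[[0,0,-0.03,0,0,0],[0,0,-0.08,0,0,0],[0,0,-0.13,0,0,0],[0,0,-0.135,0,0,0]]'
python3 -c "
from h import *
to(lane(.128),.2,.148+np.pi)"
```

```text
clock: 11.35
tcp_pos: [0.5162, -0.1526, 0.2034]
orientation: [0.003, -0.075, 0.997, -0.002]
wrist_force: [0.3, -0.4, -1.8]
finger_gap: 0.0473
grip_force: 42.2
t 11.35 lane [ 0.0941 -0.3361] rows: [-0.0345  0.3361  0.002 ] [-0.005  0.006  0.002]
```

```bash
python3 nudge.py '[[-0.034,0.05,0,0,0,0],[-0.034,0.1,0,0,0,0],[-0.034,0.15,0,0,0,0],[-0.034,0.2,0,0,0,0],[-0.034,0.25,0,0,0,0],[-0.034,0.3,0,0,0,0],[-0.034,0.325,0,0,0,0],[-0.034,0.336,0,-0.005,0.006,0]]' |head -2
python3 nudge.py '[[0,0,0,0,0,0],[0,0,0,0,0,0]]' |head -2
python3 -c "
from h import *
to(lane(.128),.0717,.148+np.pi)
c=env.read_camera('wrist'); cv2.imwrite('pics/w4.png',c['image'][:,:,::-1])
for x,z in((0,.048),(.072,.102),(.096,.084),(.237,.106)): print(x,proj(c,[*lane(x),z]).round(0))"
```

```text
clock: 12.35
tcp_pos: [0.4962, 0.187, 0.1977]
clock: 12.6
tcp_pos: [0.4976, 0.1848, 0.1984]
t 12.6 lane [0.1255 0.0003] rows: [-0.0035 -0.0008  0.1267] [ 0.004 -0.007  0.001]
0 [316.  23.]
0.072 [316. 133.]
0.096 [316. 168.]
0.237 [316. 371.]
```

View pics/w4.png

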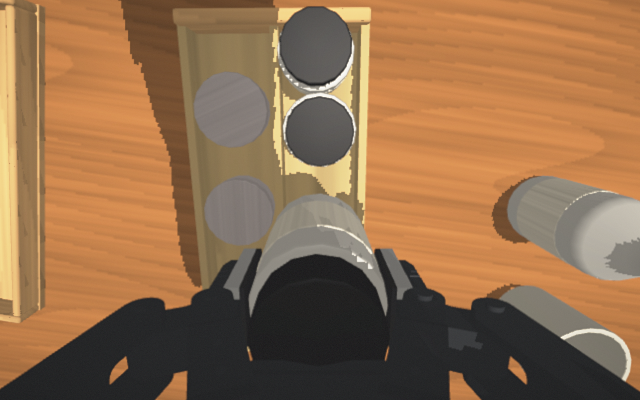

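The wrist view shows old lids at (316,46) and (319,131), lane guides at columns 278–365, and the held jar above free lane. The lane centre is about 2 mm further to +y, so I correct for that and lower.

```bash
python3 nudge.py '[[-0.003,0.0015,0.03,0.004,-0.007,0],[-0.003,0.0015,0.07,0.004,-0.007,0],[-0.003,0.0015,0.1,0.004,-0.007,0],[-0.003,0.0015,0.115,0.004,-0.007,0],[-0.003,0.0015,0.122,0.004,-0.007,0],[-0.003,0.0015,0.126,0.004,-0.007,0],[-0.003,0.0015,0.126,0.004,-0.007,0]]'
```

```text
clock: 13.52
tcp_pos: [0.4998, 0.1883, 0.0734]
orientation: [0.001, -0.075, 0.997, 0.0]
wrist_force: [0.7, 0.5, -1.5]
finger_gap: 0.0472
grip_force: 42.3
```

```bash
python3 nudge.py '[[0,0,0.0015,0,0,0],[0,0,0.003,0,0,0],[0,0,0.003,0,0,0]]'
```

```text
clock: 13.9
tcp_pos: [0.4997, 0.1883, 0.0707]
orientation: [0.001, -0.075, 0.997, 0.0]
wrist_force: [-2.2, -1.4, 4.1]
finger_gap: 0.0473
grip_force: 42.8
```

```bash
python3 nudge.py '[[0,0,0,0,0,0],[0,0,0,0,0,0],[0,0,0,0,0,0],[0,0,0,0,0,0]]' 0.066 | tail -2
python3 nudge.py '[[0,0,-0.02,0,0,0],[0,0,-0.07,0,0,0],[0,0,-0.13,0,0,0],[0,0,-0.13,0,0,0]]' |head -2
python3 -c "
from h import *
to((.593,-.1255),.2,.148+np.pi)
c=env.read_camera('side')
for ce,st in dark(c,(230,155,390,265),45,30): print('side',ce.round(1), tolane(plane(c,ce,.09)).round(4),plane(c,ce,.09).round(3))"
```

```text
finger_gap: 0.0663
grip_force: 0.0
clock: 14.9
tcp_pos: [0.5023, 0.1888, 0.205]
t 14.9 lane [0.1308 0.0036] rows: [-0.0426 -0.3243  0.005 ] [0.001 0.01  0.002]
side [287.6 172.3] [ 0.2593 -0.2721] [ 0.67  -0.065  0.09 ]
side [315.5 171.4] [ 0.1723 -0.3182] [ 0.591 -0.123  0.09 ]
side [289.2 224.1] [ 0.1287 -0.0016] [0.501 0.183 0.09 ]
side [306.6 228.5] [ 0.0727 -0.0028] [0.446 0.174 0.09 ]
side [322.  232.1] [ 0.0245 -0.005 ] [0.398 0.165 0.09 ]
```

First new jar is standing at lane x≈0.129. Now the second.

```bash
python3 nudge.py '[[-0.042,-0.324,0.005,0,0.01,0],[-0.042,-0.324,0.005,0,0.01,0],[-0.042,-0.324,0.005,0,0.01,0],[-0.042,-0.324,0.005,0,0.01,0],[-0.042,-0.324,0.005,0,0.01,0],[-0.042,-0.324,0.005,0,0.01,0],[-0.042,-0.324,0.005,0,0.01,0],[-0.042,-0.324,0.005,0,0.01,0]]' 0.075 | head -2
python3 -c "
from h import *
c=env.read_camera('wrist')
print(proj(c,[.593,-.1255,.097]))
for ce,st in dark(c,(240,150,400,300),40,500): print(ce,st,plane(c,ce,.097).round(4))
to((.593,-.1255),.0647,.148+np.pi)"
```

```text
clock: 15.95
tcp_pos: [0.5883, -0.1243, 0.1939]
[313.67606702 225.19985099]
[312.70073225 223.26647564] [  42   41   62   65 3141] [ 0.5918 -0.1263  0.097 ]
t 16.0 lane [ 0.1699 -0.3187] rows: [-0.0056 -0.0022  0.1295] [ 0.002 -0.011  0.004]
```

```bash
python3 nudge.py '[[0,0,0,0,0,0],[0,0,0,0,0,0]]' | head -2
python3 -c "
from h import *
to((.592,-.126),.0647,.148+np.pi)"
```

```text
clock: 16.25
tcp_pos: [0.5891, -0.1249, 0.1949]
t 16.25 lane [ 0.1703 -0.3195] rows: [-0.0039 -0.0015  0.1302] [ 0.    -0.01   0.003]
```

```bash
python3 nudge.py '[[-0.004,-0.001,0.05,0,-0.01,0],[-0.004,-0.001,0.1,0,-0.01,0],[-0.004,-0.001,0.125,0,-0.01,0],[-0.004,-0.001,0.13,0,-0.01,0],[-0.004,-0.001,0.13,0,-0.01,0]]' | head -2
python3 nudge.py '[[0,0,0,0,0,0],[0,0,0,0,0,0],[0,0,0,0,0,0],[0,0,0,0,0,0],[0,0,0,0,0,0],[0,0,0,0,0,0]]' 0.02 40
```

```text
clock: 16.88
tcp_pos: [0.5924, -0.1265, 0.0653]
clock: 17.62
tcp_pos: [0.5932, -0.1268, 0.0664]
orientation: [0.002, -0.075, 0.997, -0.0]
wrist_force: [-0.3, 1.2, 5.8]
finger_gap: 0.0471
grip_force: 41.6
```

```bash
python3 nudge.py '[[0,0,-0.03,0,0,0],[0,0,-0.08,0,0,0],[0,0,-0.13,0,0,0],[0,0,-0.135,0,0,0],[0,0,-0.135,0,0,0]]'
python3 -c "
from h import *
to(lane(.187,.0015),.2,.148+np.pi)"
```

```text
clock: 18.25
tcp_pos: [0.5918, -0.1265, 0.1994]
orientation: [0.0, -0.075, 0.997, 0.0]
wrist_force: [-0.8, -0.2, -1.7]
finger_gap: 0.0471
grip_force: 41.6
t 18.25 lane [ 0.1727 -0.3215] rows: [-0.0149  0.323  -0.0005] [0.001 0.    0.002]
```

```bash
python3 nudge.py '[[-0.014,0.05,0,0,0,0],[-0.014,0.1,0,0,0,0],[-0.014,0.15,0,0,0,0],[-0.014,0.2,0,0,0,0],[-0.014,0.25,0,0,0,0],[-0.014,0.3,0,0,0,0],[-0.014,0.318,0,0,0,0],[-0.014,0.323,0,0,0,0]]' |head -2
python3 nudge.py '[[0,0,0,0,0,0],[0,0,0,0,0,0]]' |head -2
python3 -c "
from h import *
to(lane(.186,.0015),.0727,.148+np.pi)"
```

```text
clock: 19.25
tcp_pos: [0.5564, 0.1955, 0.198]
clock: 19.5
tcp_pos: [0.5578, 0.1935, 0.1995]
t 19.5 lane [0.1863 0.    ] rows: [0.0003 0.0014 0.1268] [ 0. -0.  0.]
```

```bash
python3 nudge.py '[[0,0.001,0.03,0,0,0],[0,0.001,0.07,0,0,0],[0,0.001,0.1,0,0,0],[0,0.001,0.115,0,0,0],[0,0.001,0.122,0,0,0],[0,0.001,0.126,0,0,0],[0,0.001,0.127,0,0,0],[0,0.001,0.127,0,0,0]]'
```

```text
clock: 20.5
tcp_pos: [0.5579, 0.1961, 0.0735]
orientation: [0.001, -0.075, 0.997, 0.0]
wrist_force: [0.2, 1.1, -1.4]
finger_gap: 0.0468
grip_force: 41.9
```

```bash
python3 nudge.py '[[0,0,0.0012,0,0,0],[0,0,0.0025,0,0,0],[0,0,0.0025,0,0,0]]' |tail -4
```

```text
orientation: [0.001, -0.075, 0.997, 0.0]
wrist_force: [-1.8, 0.4, 4.1]
finger_gap: 0.0468
grip_force: 42.5
```

```bash
python3 nudge.py '[[0,0,0,0,0,0],[0,0,0,0,0,0],[0,0,0,0,0,0],[0,0,0,0,0,0]]' 0.066 | tail -2
python3 nudge.py '[[0,0,-0.02,0,0,0],[0,0,-0.07,0,0,0],[0,0,-0.12,0,0,0],[0,0,-0.12,0,0,0]]' |head -2
python3 nudge.py '[[-0.05,0,0,0,0,0],[-0.093,0,0,0,0,0],[-0.093,0,0,0,0,0],[-0.093,0,0,0,0,0],[-0.093,0,0,0,0,0]]' 0 |head -5
python3 -c "
from h import *
to(lane(.280,.0015),.066,.148+np.pi)
c=env.read_camera('side')
for ce,st in dark(c,(230,155,390,265),45,30): print('side',ce.round(1), tolane(plane(c,ce,.09)).round(4))
c=env.read_camera('wrist'); cv2.imwrite('pics/w5.png',c['image'][:,:,::-1])
print(proj(c,[*lane(.254),.106]))"
```

```text
finger_gap: 0.0657
grip_force: 0.0
clock: 21.88
tcp_pos: [0.5602, 0.1965, 0.1951]
clock: 22.5
tcp_pos: [0.6482, 0.2097, 0.1902]
orientation: [-0.0, -0.075, 0.997, 0.0]
wrist_force: [-1.1, 1.0, 0.8]
finger_gap: 0.0001
t 22.5 lane [0.2781 0.0028] rows: [-0.002  -0.0013  0.1242] [ 0.001 -0.001  0.002]
side [242.3 168.4] [ 0.4171 -0.231 ]
side [271.1 219.4] [ 0.1888 -0.0013]
side [289.4 224.3] [ 0.1279 -0.0013]
side [306.5 228.5] [ 0.0729 -0.0027]
side [322.  232.1] [ 0.0245 -0.005 ]
[311.9929443  183.48221862]
```

View pics/w5.png

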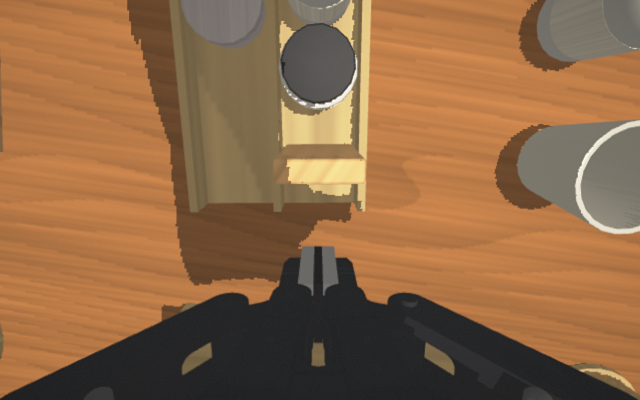

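The follower top is at rows 156–185, centred on column 319, with its rear edge at lane x≈0.255 as expected. All four jars stand, at 0.0245, 0.073, 0.128 and 0.189. Now lower behind the follower and push.

```bash
python3 nudge.py '[[-0.003,0,0.04,0,0,0],[-0.003,0,0.09,0,0,0],[-0.003,0,0.12,0,0,0],[-0.003,0,0.124,0,0,0],[-0.003,0,0.124,0,0,0]]'
python3 -c "
from h import *
to(lane(.220,.003),.066,.148+np.pi)"
```

```text
clock: 23.22
tcp_pos: [0.6527, 0.2105, 0.0675]
orientation: [0.001, -0.075, 0.997, 0.0]
wrist_force: [0.4, 0.1, 0.7]
finger_gap: 0.0001
grip_force: 0.0
t 23.23 lane [0.2827 0.0028] rows: [0.0627 0.0003 0.0015] [0.001 0.001 0.002]
```

```bash
python3 nudge.py '[[0.006,0,0,0,0,0],[0.012,0,0,0,0,0],[0.018,0,0,0,0,0],[0.024,0,0,0,0,0],[0.030,0,0,0,0,0],[0.036,0,0,0,0,0],[0.042,0,0,0,0,0],[0.047,0,0,0,0,0]]' | grep -v ori
python3 nudge.py '[[0.004,0,0,0,0,0],[0.008,0,0,0,0,0],[0.011,0,0,0,0,0],[0.014,0,0,0,0,0],[0.014,0,0,0,0,0]]' | grep -v ori
python3 -c "
from h import *
to(lane(.218,.003),.066,.148+np.pi)"
```

```text
clock: 24.22
tcp_pos: [0.6063, 0.2033, 0.067]
wrist_force: [2.7, 1.2, 4.7]
finger_gap: -0.0004
grip_force: 0.0
clock: 24.85
tcp_pos: [0.5925, 0.2012, 0.0669]
wrist_force: [3.9, -0.0, 6.1]
finger_gap: -0.0001
grip_force: 0.0
t 24.85 lane [0.2218 0.0025] rows: [0.0038 0.0005 0.0009] [0.001 0.002 0.002]
```

```bash
python3 nudge.py '[[0.002,0,0,0,0,0],[0.004,0,0,0,0,0],[0.006,0,0,0,0,0],[0.006,0,0,0,0,0]]' | grep -v ori
python3 -c "
from h import *
to(lane(.218,.003),.066,.148+np.pi)
c=env.read_camera('side')
for ce,st in dark(c,(230,155,390,265),45,30): print('side',ce.round(1), tolane(plane(c,ce,.09)).round(4))
cv2.imwrite('pics/s6.png',cv2.resize(c['image'][155:268,232:392,::-1],None,fx=5,fy=5))"
```

```text
clock: 25.35
tcp_pos: [0.5908, 0.2011, 0.0679]
wrist_force: [11.5, 1.6, 2.4]
finger_gap: 0.0002
grip_force: 0.0
t 25.35 lane [0.22   0.0027] rows: [0.0021 0.0003 0.0019] [0.001 0.01  0.002]
side [261.6 201.1] [ 0.2603 -0.0769]
side [284.2 223.5] [0.1435 0.0016]
side [306.4 229. ] [ 0.0722 -0.0002]
side [322.1 232. ] [ 0.0245 -0.0058]
```

View pics/s6.png

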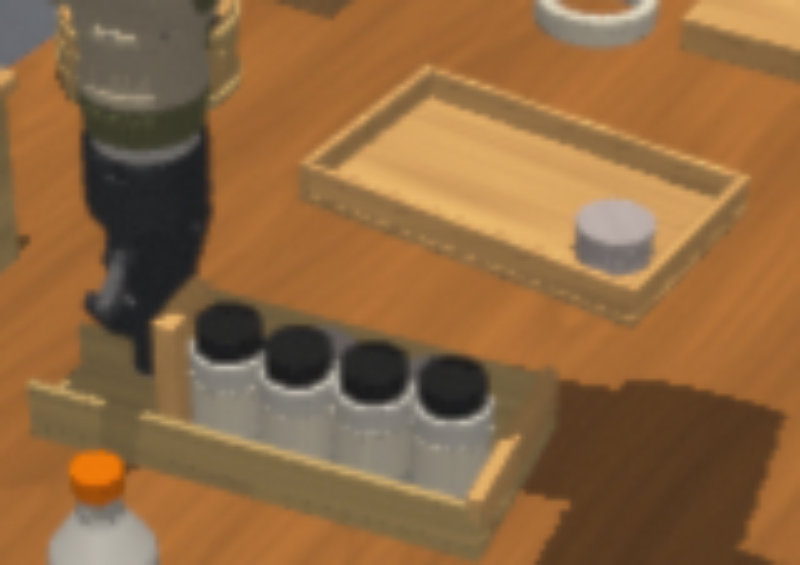

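The side crop shows all four jars upright and touching, from (453,385) at the stop back to (229,333), with the follower against the last one. The push force rose to 11.5 N, so the row is snug. Back off gently, let everything settle, and hand in.

```bash
python3 nudge.py '[[-0.01,0,0,0,0,0],[-0.02,0,0,0,0,0],[-0.02,0,-0.05,0,0,0],[-0.02,0,-0.1,0,0,0],[-0.02,0,-0.1,0,0,0],[-0.02,0,-0.1,0,0,0]]' | head -2
python3 -c "
from h import *
c=env.read_camera('side')
for ce,st in dark(c,(230,155,390,265),45,30): print('side',ce.round(1), tolane(plane(c,ce,.09)).round(4))
print(env.hand_in())"
```

```text
clock: 26.15
tcp_pos: [0.6052, 0.2031, 0.1652]
side [255.6 172.6] [ 0.3606 -0.2249]
side [284.3 223.7] [0.143  0.0021]
side [306.3 229.2] [0.0721 0.0005]
side [322.  232.1] [ 0.0247 -0.0052]
the job is handed in; nothing more can be done
None
```

Job handed in at about 26 s of the 72 s limit, with no verdict returned: the last pictures show all four jars upright and snug between the follower and the front stop, old ones in front, and the tray tin and glue bottle, the only bystanders I looked at by the end, where they were.

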